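# Fit the grating disc to the vegetable cutter

## Robot

A 7-joint arm with a two-finger parallel gripper is mounted at the origin on the work surface. World frame = base frame: x ahead of the robot, y to its left, z up, the work surface at z = 0. Lengths are in m, angles in degrees, forces in N, time in s.
With the tool pointing down it reaches from about 0.425 to 0.975 m from the base axis. Payload 16.7 kg.
Tool frame: the origin (TCP) lies at the centre of the arm's flange, where the gripper is bolted on; the fingertips stand 173 mm ahead of it and the grasp point (between the pads) lies 155 mm ahead of it; z points along the fingers, y is the line along which they close (so a half turn about z gives the same grasp; the last joint's range is limited). The gripper opens to 85 mm and grips with 20 to 120 N. Pads are 22 mm wide; open, the fingers measure 114 mm over their backs; the gripper's body (76 mm by 85 mm) begins 54 mm behind the grasp point. The pads swing forward as they close: fully open they stand 13 mm farther back than shut.
Start: joints at [57.897, 24.414, 4.234, 92.017, -1.954, 63.644, -3.845], TCP at [0.27, -0.619, 0.405] pointing down, gripper open.
Joint ranges: [-163.25, 163.25], [-28.42, 122.38], [-70.27, 78.77], [12.13, 141.07], [-58.53, 238.53], [9.26, 117.41], [-156.51, 156.51]. Speed limits (degrees/s): [108.29, 108.29, 136.94, 136.94, 172.46, 172.46, 172.46].

## Interface

Orientations are given as [roll, pitch, yaw] about the fixed x, y, z axes, in that order (R = Rz(yaw) Ry(pitch) Rx(roll)).
In Python, from station import r gives the robot as it stands.
- The arm moves only by the shell command python3 shift.py 'ROWS' [FORCE]. ROWS is a JSON list that holds a single list of rows (three levels of brackets), with 1 to 10 rows, each of 7 numbers: the opening from 0.0 (shut) to 1.0 (fully open), then dx, dy, dz in shares of the most that a row can go, 1 being 50 mm, then a rotation vector rx, ry, rz in units of 10 degrees; each row shifts and turns the commanded pose from where the row before left it, along the tool's axes as they then stand; what a row does not reach is not made up. A row lasts 1/10 s, in which the tool goes at most 0.05 m and 8.59 degrees, less where a joint would pass 70% of its speed; a pose out of reach is approached as far as the arm can. The fingers move at their own pace and stop on an object; FORCE is the grip in N (left out, the last holds). Time passes only in rows, so rows that do not move let the fingers close. It prints the time, the measured TCP pose, the force, the opening and the grip force at its end. Input that does not fit is refused with a message, and nothing moves.
- r.get_obs(): the state, without advancing time (a new reading comes with each control period).
- r.camera(name): name is "side" or "top" or "wrist"; returns the picture (420x560x3 uint8, blue, green, red); there is no depth.
- r.get_calibration(name): a dict with "fx", "fy", "cx", "cy" (pixels), "k1" (the pictures are not rectified: a ray, as slopes to the right and down, at radius r is drawn at 1 + k1 r^2 times it, then the intrinsics apply), "rvec" (rotation vector, rad) and "tvec" (3), from world to camera coordinates, as OpenCV has them; the wrist camera has in their place "mount" (4x4, takes a point from camera to tool coordinates, whose origin is the TCP and whose axes are the flange's). Camera axes: x right, y down, z forward; pixel columns grow to the right and rows downward; lengths in m; the calibration is good to about 2 mm. A picture is of the moment at which its call begins: read the wrist's pose just before it. get_calibration takes no time and is no camera call.
- r.close_job(): hands the job in; it is judged then, once.
The state is a dict: "time_s": time; "qpos": joint angles; "dq": joint speeds; "tau": joint torques, N m; "tcp_pos": TCP position; "ee_rot": TCP orientation; "wrist_force": force on the tool from outside, world axes, zero at the start; "ft_torque": the same for the moment, N m; "gripper_width": opening from 0.0 (shut) to 1.0 (fully open); "grasp_force": force on a finger pad.
Only numpy, scipy, OpenCV 4.12 (cv2) and the standard library are available. Lean on these libraries where they do the work, as an engineer would, in place of code of your own. Each camera call takes 0.05 s, during which the arm holds its last target. There are 200 camera calls.

## Task

Fit the grating disc to the vegetable cutter. The disc is locked on its storage dock: slide it along its keyhole slot until the dock's headed pin stands in the wide end, and lift it free. Then set it over the hub's spigot, turn it until its four holes meet the hub's four studs and it goes fully home, flat on the hub, and let go; leave the other kitchen things where they are.

Things in the scene. Friction and masses are not known exactly. Their poses are not given: they have to be found in the camera images.
- disc: round steel grating disc, 180 mm across, 5 mm thick, 0.35 to 0.7 kg, lying level. Origin: centre of its underside; z up. Four 13 mm through holes at x = +-25.5, y = +-25.5 mm (36 mm from the centre, 90 degrees apart; any of the four fits will do). In its middle a boss 37 mm across; under it a blind bore for the hub's spigot, 21 mm wide, 24 mm deep from the underside
- grip_bar (a point): middle of the grey grip bar on the disc's boss, 44 mm above the disc's underside on its axis. The bar is 54 mm long along the disc's x, 16 mm thick along its y, from 28 to 60 mm above the underside: the place to grip. Axes as the disc's
- keyhole_wide (a point): centre of the wide end of the disc's keyhole slot, at disc x = +55 mm on the underside: 23 mm across. The narrow slot, 11 mm wide, runs from here outwards along the disc's x to x = 84 mm
- dock: white storage dock, fixed, 160 x 110 mm, 40 mm high; origin on the table, z up. The disc lies on its top, disc x along dock x, disc centre at dock x = 0 to +4 mm, the pin in the slot's narrow end, its head holding the disc down. The disc slides freely along dock +x; at x = +24 mm (3 mm either way) the head passes the wide end and it lifts off
- pin_head (a point): top of the dock's steel pin, at dock x = +79 mm, y = 0, 55 mm above the table. Head 17 mm across, its underside 9.5 mm above the dock's top; neck 8 mm thick
- hub_face (a point): centre of the flat upper face (96 mm across) of the vegetable cutter's drive hub, 120 mm above the table; z up, x and y those of the housing, NOT of the studs: the hub may stand at any angle, not reported; look, or feel by turning the disc under light pressure. It holds still below 2.5 N m. The cutter is a low white machine, fixed, 270 x 210 mm, 95 mm high, its round rim 108 mm
- spigot_top (a point): top of the hub's central spigot, 22 mm above the hub's face: 18 mm thick, full width up to 17 mm above the face, tapered to 8 mm at the top. Round it four studs, 10 mm thick, full width up to 8 mm, tapered to 6 mm at 11 mm above the face, 36 mm from the centre, 90 degrees apart. A disc that rests on the stud tips has its underside 11 mm above the face
- mug: steel mug, 80 mm across, 85 mm tall; origin under its centre. Not part of the job: leave it
- jar: closed jar, 64 mm across, 90 mm tall, standing between dock and cutter; origin under its centre. Not part of the job: leave it
- spatula: spatula with wooden handle, 250 mm long, lying flat; origin under its middle, x axis along it. Not part of the job: leave it
- bottle: closed bottle, 66 mm across, 190 mm tall; origin under its centre. Not part of the job: leave it

How it is judged (in metres and radians):
On the way:
1. the disc has been lifted clear of the dock's pin (its underside more than 30 mm above the dock's top) (z of disc in the frame of dock above 0.07 m), for 0.1 s.
At the end, for the whole second after the job is handed in: the disc lies fully home on the hub, all four studs through its holes: its underside within 2.5 mm of the hub's face, its centre within 4 mm of the hub's, level to 2 degrees, at rest and released (horizontal distance between disc and hub_face below 0.004 m and z of disc in the frame of hub_face between -0.003 and 0.0025 m and angle between disc's own z axis and vertical below 0.035 rad and linear speed of disc below 0.01 m/s and angular speed of disc below 0.1 rad/s); the robot touches nothing.
It fails at once if one of the other kitchen things (mug, jar, spatula, bottle) is moved by more than 40 mm (distance of any of mug, jar, spatula, bottle from where it was at the start of the episode above 0.04 m).
It also fails if it takes over 58 s, if anything falls off the work surface, if the arm or the gripper's body presses on something with over 40 N, if the wrist force passes 120 N, or if a joint passes its speed limit or range.

## Working session

There is one attempt and no reset: what is moved stays moved. The work goes in short steps, Python scripts to look and compute and a shell command to move; the robot and the scene stay as the last step left them, time stands still between calls to the robot, and variables do not carry over. Pictures are saved under pics/ and viewed, at most 10 in all, crops included, and the job is handed in when it is done.

```bash
ls; mkdir -p pics
python3 - <<'E'
from station import r
import cv2
for n in("top","side"):
    cv2.imwrite(f"pics/{n}0.png",r.camera(n)); print(n,r.get_calibration(n))
print(r.get_calibration("wrist")); o=r.get_obs(); print(o)
E
```

```text
pics
shift.py
station.py
top {'fx': 428.17517902182476, 'fy': 428.17517902182476, 'cx': 276.38183412727267, 'cy': 215.24139311851738, 'k1': -0.0684858161235987, 'rvec': array([ 2.16348695, -2.15981193,  0.12776903]), 'tvec': array([0.11480405, 0.58989859, 1.17410143])}
side {'fx': 524.66953504053, 'fy': 524.66953504053, 'cx': 286.2597273098832, 'cy': 207.30317734143222, 'k1': -0.17034552260997696, 'rvec': array([ 0.56058136, -2.67218092,  1.19810865]), 'tvec': array([0.58720635, 0.15227421, 1.20699007])}
{'fx': 300.9558022226788, 'fy': 300.9558022226788, 'cx': 278.48451324193576, 'cy': 207.87726678680673, 'k1': -0.022072793101466502, 'mount': array([[-8.16897434e-05, -9.61423364e-01, -2.75072914e-01,
         6.99599947e-02],
       [ 9.99999855e-01,  6.77826771e-05, -5.33886013e-04,
        -6.13886792e-04],
       [ 5.31935665e-04, -2.75072917e-01,  9.61423220e-01,
         3.07892577e-02],
       [ 0.00000000e+00,  0.00000000e+00,  0.00000000e+00,
         1.00000000e+00]])}
{'time_s': 0.1, 'qpos': array([57.89460776, 24.44735455,  4.2306617 , 92.04621318, -1.95450421,
       63.64455073, -3.84352372]), 'dq': array([-0.0564467 ,  0.02580596,  0.01052483, -0.08264079,  0.01211419,
       -0.07259178,  0.02238427]), 'tau': array([ 1.06915270e-02, -9.51523590e+01,  3.77208754e+00, -4.64393914e+01,
        1.96448254e-02,  6.66670254e-03, -6.83893791e-05]), 'tcp_pos': array([ 0.26952186, -0.61868728,  0.40408329]), 'ee_rot': array([-1.79934108e+02,  3.71541538e-03,  2.35393574e+01]), 'wrist_force': array([-0.8966993 ,  0.06217892, -0.23655058]), 'ft_torque': array([ 0.00425624, -0.05998637, -0.06793921]), 'grasp_force': 0.0, 'gripper_width': 0.9989526131487417}
```

View pics/top0.png

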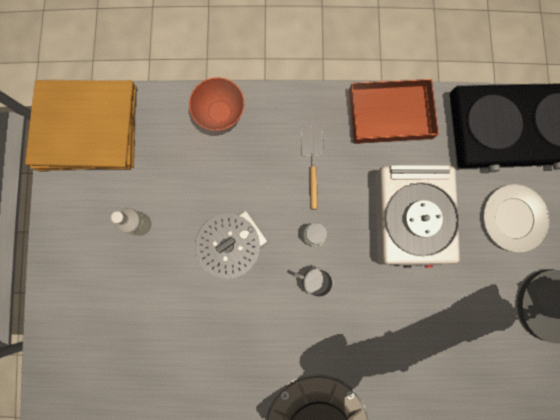

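View pics/side0.png

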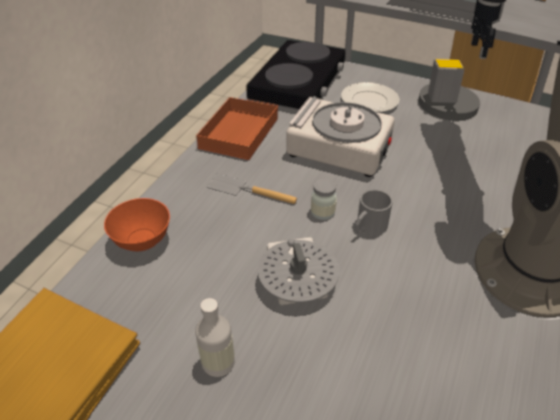

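The top view shows the disc at (227,246), grip bar about (226,243), the hub at (425,218), the jar at (315,235), the mug at (314,281) and the bottle at (120,216). The side view shows the grip bar at (298,255) and the spigot at (348,113).

```bash
cat > h.py <<'E'
import numpy as np, cv2
from scipy.spatial.transform import Rotation as R
from station import r
def cam(name,o=None):
    """K params, camera-to-world rotation, camera centre"""
    c=r.get_calibration(name)
    if name!="wrist":
        M=R.from_rotvec(np.ravel(c["rvec"])).as_matrix().T; return c,M,-M@np.ravel(c["tvec"])
    T=R.from_euler("xyz",o["ee_rot"],degrees=True).as_matrix(); m=c["mount"]
    return c,T@m[:3,:3],T@m[:3,3]+o["tcp_pos"]
def ray(C,uv):
    c,M,p=C; K=np.array([[c["fx"],0,c["cx"]],[0,c["fy"],c["cy"]],[0,0,1]])
    x=cv2.undistortPoints(np.float64([[uv]]),K,np.float64([c["k1"],0,0,0])).ravel()
    d=M@np.r_[x,1]; return p,d/np.linalg.norm(d)
def atz(C,uv,z):
    p,d=ray(C,uv); return p+d*(z-p[2])/d[2]
def tri(*cu):
    A=0;b=0
    for C,uv in cu:
        p,d=ray(C,uv); P=np.eye(3)-np.outer(d,d); A=A+P; b=b+P@p
    x=np.linalg.solve(A,b)
    return x,[float(np.linalg.norm(np.cross(x-ray(C,u)[0],ray(C,u)[1]))) for C,u in cu]
def tool(o,v):
    return R.from_euler("xyz",o["ee_rot"],degrees=True).inv().apply(v)
E
python3 - <<'E'
from h import *
t=cam("top");s=cam("side")
print("disc",atz(t,(227,246),.045),"bar",tri((t,(226,243)),(s,(298,255))),"hub",atz(t,(425,218),.12),tri((t,(426,217)),(s,(348,113))))
print("jar",atz(t,(316,234),.09),"mug",atz(t,(314,281),.085),"bottle",atz(t,(118,217),.19),"spat",atz(t,(313,187),.01))
a=cv2.imread("pics/top0.png")
cv2.imwrite("pics/c1.png",np.hstack([cv2.resize(a[205:285,187:267],None,fx=5,fy=5,interpolation=2),cv2.resize(a[178:258,385:465],None,fx=5,fy=5,interpolation=2)]))
E
```

```text
disc [0.50220177 0.25283619 0.045     ] bar (array([0.50661514, 0.25027392, 0.08752582]), [0.0017670426334120105, 0.0017670426334119047]) hub [ 0.57300794 -0.27688094  0.12      ] (array([ 0.57268476, -0.27671911,  0.12966456]), [0.0019466760577150086, 0.0019466760577152337])
jar [0.53273844 0.00958699 0.09      ] mug [0.40770523 0.01544116 0.085     ] bottle [0.56634411 0.5084625  0.19      ] spat [0.67537928 0.00953035 0.01      ]
```

View pics/c1.png

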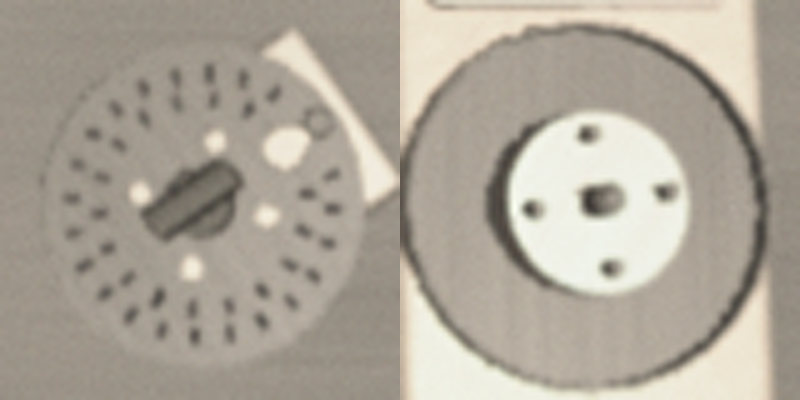

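The left crop shows the disc's holes at (215,141), (266,216), (191,268) and (139,193), with the pin head at (320,122) and the wide end at (285,148). The right crop shows the studs at (188,133), (265,192), (211,268) and (134,209), and the spigot at (203,198).

Run:
```python
from h import *
t=cam("top")
def P(l,off,z): return np.array([atz(t,np.array(p)/5+np.array(off)-.4,z)for p in l])
d=P([(215,141),(266,216),(191,268),(139,193)],(187,205),.045); h=P([(188,133),(265,192),(211,268),(134,209)],(385,178),.131)
print("disc",d.mean(0),"hub",h.mean(0))
for k in(d,h):
    v=k-k.mean(0); print(np.linalg.norm(v,axis=1),np.degrees(np.arctan2(v[:,1],v[:,0])))
p=P([(320,122),(320,122)],(187,205),.055)[0]; v=p-d.mean(0); print("pin",p,np.linalg.norm(v[:2]),np.degrees(np.arctan2(v[1],v[0])))
o=r.get_obs(); print(tool(o,np.r_[h.mean(0)[:2],.41]-o["tcp_pos"]))
```

```text
disc [0.50364306 0.25245499 0.045     ] hub [ 0.57263421 -0.27174878  0.131     ]
[0.03589178 0.03582739 0.03573227 0.03613719] [ -10.19666814 -100.18836999  170.29948428   80.06658966]
[0.03591866 0.03538372 0.03579515 0.03531214] [   7.66050005  -82.73926098 -172.45302944   97.46044312]
pin [0.54886559 0.18704071 0.055     ] 0.0795242398088611 -55.342921566167384
[ 0.41644868 -0.19701836 -0.00571714]
```

Units first: shifts go in shares of 50 mm and turns go in units of 10 degrees. So 0.042 m is 0.84, -0.02 m is -0.4.

```bash
python3 shift.py '[[[1,0.84,-0.4,0,0,0,0],[1,0.84,-0.4,0,0,0,0],[1,0.84,-0.4,0,0,0,0],[1,0.84,-0.4,0,0,0,0],[1,0.84,-0.4,0,0,0,0],[1,0.84,-0.4,0,0,0,0],[1,0.84,-0.4,0,0,0,0],[1,0.84,-0.4,0,0,0,0],[1,0.84,-0.4,0,0,0,0],[1,0.84,-0.4,0,0,0,0]]]' 60; python3 shift.py '[[[1,0,0,0,0,0,0],[1,0,0,0,0,0,0],[1,0,0,0,0,0,0]]]'
python3 - <<'E'
from h import *
import pickle
o=r.get_obs(); a=r.camera("wrist"); cv2.imwrite("pics/w1.png",a); pickle.dump(o,open("w1.pkl","wb")); print(o["tcp_pos"],o["ee_rot"],o["qpos"])
c=cam("wrist",o)
def proj(p):
    k,M,q=c; x=M.T@(np.array(p)-q); s=x[:2]/x[2]; s=s*(1+k["k1"]*s@s); return s*k["fx"]+[k["cx"],k["cy"]]
print(proj((.5726,-.2717,.131)))
E
```

```text
time_s: 1.1
tcp_pos: [0.5756, -0.2662, 0.4045]
ee_rot: [-180.0, 0.0, 23.5]
wrist_force: [0.3, -0.2, 1.1]
gripper_width: 0.999
grasp_force: 0.0
time_s: 1.4
tcp_pos: [0.5741, -0.2687, 0.4045]
ee_rot: [-180.0, 0.0, 23.5]
wrist_force: [-0.2, -0.5, 0.2]
gripper_width: 1.003
grasp_force: 0.0
[ 0.57406223 -0.26872067  0.40445401] [-1.79995644e+02  4.94030147e-02  2.34646211e+01] [ 23.57255449  20.77731734  -5.56183833  97.18176873   2.26130644
  62.18859203 -49.22185665]
[281.956092   211.10078097]
```

Run:
```python
import cv2
a=cv2.imread("pics/w1.png"); cv2.imwrite("pics/w1c.png",cv2.resize(a[151:271,202:362],None,fx=5,fy=5,interpolation=2))
```

```text
(no output)
```

View pics/w1c.png

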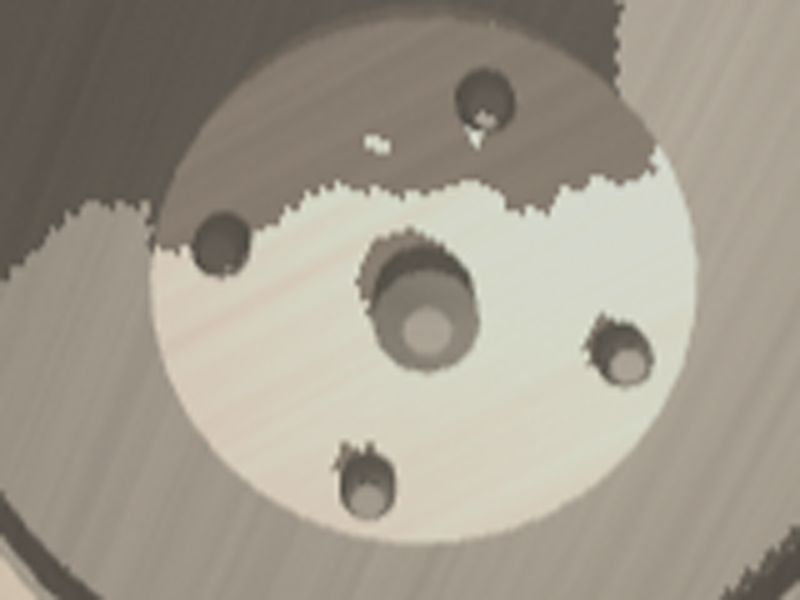

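The crop shows the hub face as an ellipse with x 150–697 and y 8–544, so its centre is (423.5,276). The spigot tip is at (428,330). Stud tips are at (628,366) and (368,498), plus shaded ones near (486,118) and (222,252).

Run:
```python
from h import *
import pickle
o=pickle.load(open("w1.pkl","rb")); c=cam("wrist",o); t=cam("top"); s=cam("side")
f=lambda u:np.array(u)/5+[201.6,150.6]
print("face",atz(c,f((423.5,276)),.12),"spig",atz(c,f((428,330)),.142))
T=np.array([atz(c,f(u),.131) for u in((628,366),(368,498),(222,252),(486,118))])
print("studs",T.mean(0)); v=T-T.mean(0); print(np.linalg.norm(v,axis=1),np.degrees(np.arctan2(v[:,1],v[:,0])))
d=T[0]-T[1]; print(np.linalg.norm(d),np.degrees(np.arctan2(d[1],d[0])))
L,Rr=[atz(c,f(u),.12) for u in((150,276),(697,276))]; print("face dia",np.linalg.norm(L-Rr))
g=np.array([.50364,.25245,.405])
print("to disc",tool(r.get_obs(),g-r.get_obs()["tcp_pos"]))
```

```text
face [ 0.57558388 -0.27466857  0.12      ] spig [ 0.57300533 -0.27601848  0.142     ]
studs [ 0.57265292 -0.27614457  0.131     ]
[0.03579227 0.03536924 0.03567439 0.03436165] [ -82.04196456 -172.77859118   96.34181518    7.42003578]
0.05064207802417008 -37.746523085469796
face dia 0.09579189576801471
to disc [ 0.14283773 -0.50641743 -0.00053802]
```

```bash
python3 shift.py '[[[1,0.28,-0.92,0,0,0,0],[1,0.28,-0.92,0,0,0,0],[1,0.28,-0.92,0,0,0,0],[1,0.28,-0.92,0,0,0,0],[1,0.28,-0.92,0,0,0,0],[1,0.28,-0.92,0,0,0,0],[1,0.28,-0.92,0,0,0,0],[1,0.28,-0.92,0,0,0,0],[1,0.28,-0.92,0,0,0,0],[1,0.28,-0.92,0,0,0,0]]]' | tail -0; python3 shift.py '[[[1,0.06,-0.92,0,0,0,0],[1,0,0,0,0,0,-0.85],[1,0,0,0,0,0,-0.85],[1,0,0,0,0,0,-0.85],[1,0,0,0,0,0,-0.85],[1,0,0,0,0,0,-0.85],[1,0,0,0,0,0,-0.85],[1,0,0,0,0,0,-0.85],[1,0,0,0,0,0,-0.85],[1,0,0,0,0,0,-0.85]]]'|tail -0; python3 shift.py '[[[1,0,0,0,0,0,-0.85],[1,0,0,0,0,0,-0.85],[1,0,0,0,0,0,-0.82],[1,0,0,0,0,0,0],[1,0,0,0,0,0,0],[1,0,0,0,0,0,0]]]'
python3 - <<'E'
from h import *
import pickle
o=r.get_obs(); a=r.camera("wrist"); cv2.imwrite("pics/w2.png",a); pickle.dump(o,open("w2.pkl","wb")); print(o["tcp_pos"],o["ee_rot"],o["qpos"])
cv2.imwrite("pics/w2c.png",cv2.resize(a[111:321,140:420],None,fx=2.8,fy=2.8,interpolation=2))
E
```

```text
time_s: 4.05
tcp_pos: [0.504, 0.2527, 0.4048]
ee_rot: [180.0, 0.0, 125.0]
wrist_force: [0.3, 0.1, -0.2]
gripper_width: 0.998
grasp_force: 0.0
[0.50398297 0.25273469 0.40477488] [1.79999456e+02 1.02616212e-02 1.24975946e+02] [ -1.53054684  17.92782692 -38.25543217 104.5985521   12.51017052
  61.72507902  -9.43210747]Exception ignored on flushing sys.stdout:
BrokenPipeError: [Errno 32] Broken pipe
Exception ignored on flushing sys.stdout:
BrokenPipeError: [Errno 32] Broken pipe
```

View pics/w2c.png

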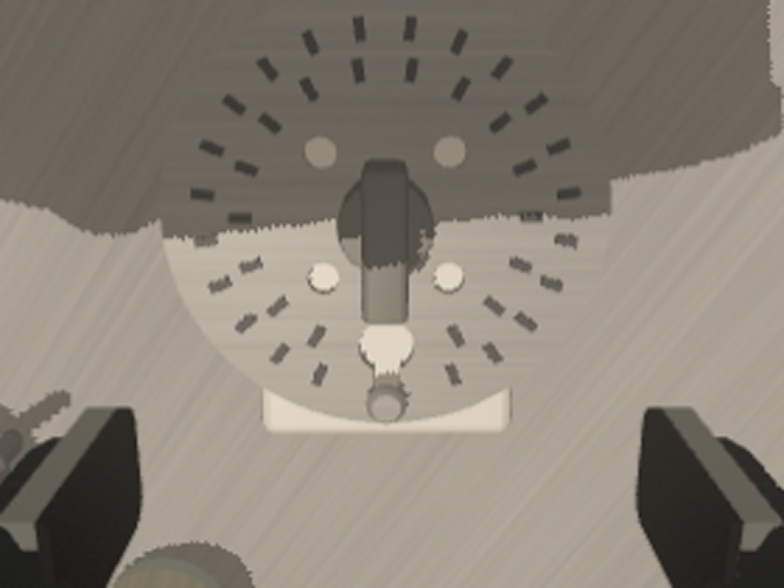

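The crop shows the disc's holes at (320,152), (449,152), (323,277) and (448,277). The grip bar's top face spans x 362–408 and y 165–323, the pin head is at (386,405) and the wide end is at (386,345).

Run:
```python
from h import *
import pickle
o=pickle.load(open("w2.pkl","rb")); c=cam("wrist",o); t=cam("top"); s=cam("side")
f=lambda u:np.array(u)/2.8+[139.7,110.7]; g=lambda u:np.array(u)/5+[186.6,204.6]
hw=[(320,152),(449,152),(323,277),(448,277)]; ht=[(191,268),(266,216),(139,193),(215,141)]
T=np.array([atz(c,f(u),.045) for u in hw]); m=T.mean(0); v=T-m
print("disc",m,np.linalg.norm(v,axis=1),np.degrees(np.arctan2(v[:,1],v[:,0])))
for p in range(4):
  for q in range(4):
    x,e=tri((c,f(hw[p])),(t,g(ht[q]))); 
    if max(e)<.004: print("hole tri",p,q,x,e[0])
print("bar top tri",tri((c,f((385,243))),(t,g((193,200)))),"wrist at .1",atz(c,f((385,243)),.1))
p=tri((c,f((386,405))),(t,g((320,122)))); print("pin",p,atz(c,f((386,405)),.055), np.linalg.norm(atz(c,f((386,405)),.055)-m))
```

```text
disc [0.50322231 0.25185909 0.045     ] [0.03588969 0.03565071 0.03582234 0.03605994] [169.89883674  80.43051859 -99.84368128  -9.82660556]
hole tri 0 0 [0.46813843 0.25833822 0.04619295] 0.00026345377871540615
hole tri 1 2 [0.50923261 0.28741796 0.04799771] 0.0005271597013750102
hole tri 2 1 [0.49709098 0.21703523 0.04657324] 0.00015226092947853194
hole tri 3 2 [0.50582467 0.27046429 0.1775558 ] 0.0031124421548073544
hole tri 3 3 [0.53874465 0.24593411 0.04577586] 0.00018290606827088484
bar top tri (array([0.50351972, 0.2523251 , 0.09131895]), [0.0003314903165492918, 0.000331490316549202]) wrist at .1 [0.50199541 0.25403117 0.1       ]
pin (array([0.549044  , 0.18720549, 0.0512858 ]), [0.0001471387388011866, 0.00014713873880118267]) [0.54792765 0.18857612 0.055     ] 0.07812363772202101
```

Scaled: 0.04 m is 0.8, 0.02 m is 0.4.

```bash
python3 shift.py '[[[1,0,-0.02,0.8,0,0,0],[1,0,0,0.8,0,0,0],[1,0,0,0.8,0,0,0],[1,0,0,0.4,0,0,0],[1,0,0,0.36,0,0,0],[1,0,0,0,0,0,0],[0,0,0,0,0,0,0],[0,0,0,0,0,0,0],[0,0,0,0,0,0,0],[0,0,0,0,0,0,0]]]' 80;  python3 shift.py '[[[0,0,0,0,0,0,0],[0,0,0,0,0,0,0],[0,0,0,0,0,0,0],[0,0,0,0,0,0,0],[0,0,0,0,0,0,0]]]'
```

```text
time_s: 5.1
tcp_pos: [0.5032, 0.2527, 0.2475]
ee_rot: [179.9, 0.0, 125.2]
wrist_force: [-0.4, -0.3, 0.2]
gripper_width: 0.33
grasp_force: 0.0
time_s: 5.6
tcp_pos: [0.5032, 0.2527, 0.2475]
ee_rot: [180.0, 0.0, 125.2]
wrist_force: [-1.8, -2.8, 9.9]
gripper_width: 0.165
grasp_force: 79.1
```

```bash
python3 shift.py '[[[0,0,0,-0.04,0,0,0],[0,-0.12,0,0,0,0,0],[0,-0.12,0,0,0,0,0],[0,-0.12,0,0,0,0,0],[0,-0.11,0,0,0,0,0],[0,0,0,0,0,0,0],[0,0,0,0,0,0,0]]]'
```

```text
time_s: 6.3
tcp_pos: [0.5166, 0.2334, 0.2487]
ee_rot: [-180.0, -0.0, 125.2]
wrist_force: [-0.1, 0.3, -5.3]
gripper_width: 0.172
grasp_force: 78.0
```

Scaled: -0.004 m is -0.08.

```bash
python3 shift.py '[[[0,0,0,-0.08,0,0,0],[0,0,0,-0.08,0,0,0],[0,0,0,-0.08,0,0,0],[0,0,0,-0.08,0,0,0],[0,0,0,0,0,0,0]]]'
```

```text
time_s: 6.8
tcp_pos: [0.5167, 0.2337, 0.2655]
ee_rot: [179.9, 0.0, 125.2]
wrist_force: [-0.6, -0.6, -5.2]
gripper_width: 0.173
grasp_force: 78.1
```

```bash
python3 shift.py '[[[0,0,0,-0.7,0,0,0],[0,0,0,-0.8,0,0,0],[0,0,0,-0.8,0,0,0],[0,0,0,-0.6,0,0,0],[0,0,0,0,0,0,0],[0,0,0,0,0,0,0]]]'
python3 - <<'E'
from h import *
import pickle
o=r.get_obs(); a=r.camera("wrist"); cv2.imwrite("pics/w3.png",a); pickle.dump(o,open("w3.pkl","wb"))
t=r.camera("top")
b=cv2.resize(a[140:300,170:390],None,fx=3.6,fy=3.6,interpolation=2)
cv2.imwrite("pics/w3c.png",b); print(b.shape)
E
```

```text
time_s: 7.4
tcp_pos: [0.5164, 0.2333, 0.4097]
ee_rot: [180.0, 0.0, 125.2]
wrist_force: [0.4, -0.5, -5.9]
gripper_width: 0.17
grasp_force: 79.7
(576, 792, 3)
```

View pics/w3c.png

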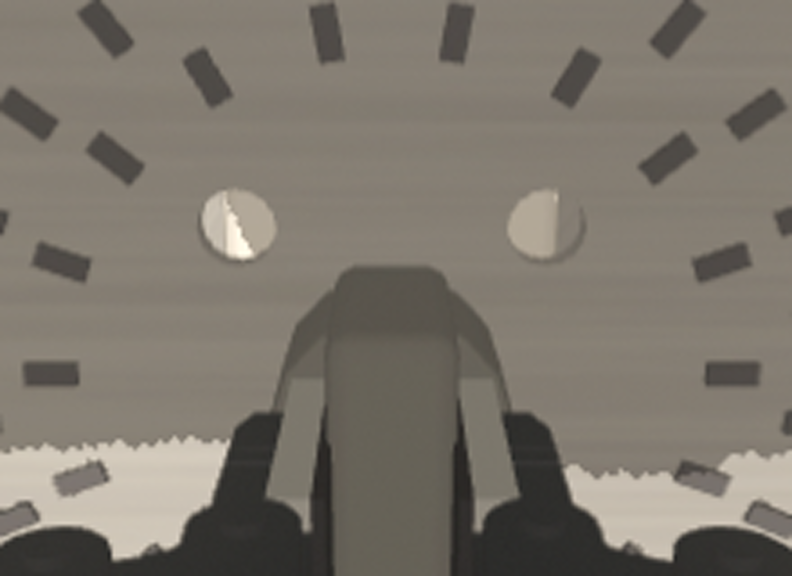

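The crop shows the bar held squarely between the pads, with the disc's two rear holes at (238,225) and (546,225), level with each other.

Run:
```python
from h import *
import pickle
o=pickle.load(open("w3.pkl","rb")); c=cam("wrist",o)
f=lambda u:np.array(u)/3.6+[169.6,139.6]
for dep in(.2,.2025,.205):
    T=np.array([tool(o,atz(c,f(u),o["tcp_pos"][2]-dep)-o["tcp_pos"]) for u in((238,225),(546,225))]); d=T[1]-T[0]
    print(dep,T.mean(0)-[.0255,0,0],np.linalg.norm(d),np.degrees(np.arctan2(d[1],d[0])))
print(o["ee_rot"],o["tcp_pos"])
n=r.get_obs(); print(tool(n,np.array([.5732,-.2758,.41])-n["tcp_pos"]))
```

```text
0.2 [-9.01969103e-06  3.50705880e-04  1.99986155e-01] 0.049765990755106 90.00899971137636
0.2025 [-0.00067014  0.00035006  0.20248652] 0.05050141938236848 90.00899971137638
0.205 [-0.00133126  0.00034942  0.20498689] 0.051236848009630985 90.00899971137636
[1.79968567e+02 3.16872122e-02 1.25216034e+02] [0.51641668 0.23329515 0.40967814]
[-0.44856306 -0.24706523 -0.00136269]
```

Scaled: -0.041 m is -0.82, -0.03 m is -0.6.

```bash
python3 shift.py '[[[0,-0.6,-0.33,0,0,0,0],[0,-0.82,-0.45,0,0,0,0],[0,-0.82,-0.45,0,0,0,0],[0,-0.82,-0.45,0,0,0,0],[0,-0.82,-0.45,0,0,0,0],[0,-0.82,-0.45,0,0,0,0],[0,-0.82,-0.45,0,0,0,0],[0,-0.82,-0.45,0,0,0,0],[0,-0.82,-0.45,0,0,0,0],[0,-0.82,-0.45,0,0,0,0]]]'; python3 shift.py '[[[0,-0.7,-0.39,0,0,0,0],[0,-0.28,-0.16,0,0,0,0],[0,0,0,0,0,0,-0.4],[0,0,0,0,0,0,-0.5],[0,0,0,0,0,0,-0.5],[0,0,0,0,0,0,-0.32],[0,0,0,0,0,0,0],[0,0,0,0,0,0,0],[0,0,0,0,0,0,0]]]'
python3 - <<'E'
from h import *
o=r.get_obs(); print(o["qpos"],o["ee_rot"],o["tcp_pos"]); T=o["tcp_pos"]
d=R.from_euler("xyz",o["ee_rot"],degrees=True).apply([-.0007,.0003,.2075])+T; print("disc",d,tool(o,np.array([.5732,-.2758,.142])-d))
E
```

```text
time_s: 8.5
tcp_pos: [0.5675, -0.2207, 0.408]
ee_rot: [-179.9, -0.1, 125.2]
wrist_force: [1.1, -0.5, -4.4]
gripper_width: 0.173
grasp_force: 79.7
time_s: 9.4
tcp_pos: [0.5736, -0.2745, 0.4091]
ee_rot: [-180.0, -0.1, 142.4]
wrist_force: [0.1, -0.2, -4.5]
gripper_width: 0.169
grasp_force: 79.7
[ 40.97569024  22.91416627 -27.79332885  95.52166761  11.58778729
  64.49000207  62.38597139] [-1.79994088e+02 -5.39981339e-02  1.42362964e+02] [ 0.57363347 -0.27446993  0.40911528]
disc [ 0.57420306 -0.27455735  0.20161468] [-2.06958417e-05 -1.59042027e-03  5.96148551e-02]
```

Scaled: -0.0016 m is -0.032, 0.025 m is 0.5.

```bash
python3 shift.py '[[[0,0,-0.032,0,0,0,0],[0,0,0,0.5,0,0,0],[0,0,0,0.4,0,0,0],[0,0,0,0.2,0,0,0],[0,0,0,0,0,0,0],[0,0,0,0,0,0,0]]]'; python3 shift.py '[[[0,0,0,0.06,0,0,0],[0,0,0,0.06,0,0,0],[0,0,0,0.06,0,0,0],[0,0,0,0,0,0,0],[0,0,0,0,0,0,0]]]'
```

```text
time_s: 10.0
tcp_pos: [0.573, -0.276, 0.3555]
ee_rot: [180.0, 0.0, 142.4]
wrist_force: [1.4, 0.7, -4.3]
gripper_width: 0.17
grasp_force: 79.5
time_s: 10.5
tcp_pos: [0.5727, -0.2759, 0.3457]
ee_rot: [180.0, -0.0, 142.4]
wrist_force: [1.0, -0.1, -3.9]
gripper_width: 0.172
grasp_force: 79.6
```

Scaled: 0.002 m is 0.04.

```bash
python3 shift.py '[[[0,0,0,0.04,0,0,0],[0,0,0,0.04,0,0,0],[0,0,0,0.04,0,0,0],[0,0,0,0,0,0,0]]]'; python3 shift.py '[[[0,0,0,0.03,0,0,0],[0,0,0,0.03,0,0,0],[0,0,0,0,0,0,0],[0,0,0,0,0,0,0]]]'
```

```text
time_s: 10.9
tcp_pos: [0.5726, -0.2759, 0.3393]
ee_rot: [-180.0, -0.0, 142.4]
wrist_force: [0.1, 0.1, -5.4]
gripper_width: 0.17
grasp_force: 79.7
time_s: 11.3
tcp_pos: [0.5727, -0.2759, 0.3367]
ee_rot: [180.0, -0.0, 142.4]
wrist_force: [0.5, -0.2, -4.3]
gripper_width: 0.169
grasp_force: 79.7
```

Scaled: 0.0015 m is 0.03, 0.001 m is 0.02.

```bash
python3 shift.py '[[[0,0,0,0.03,0,0,0],[0,0,0,0.03,0,0,0],[0,0,0,0.02,0,0,0],[0,0,0,0,0,0,0]]]'; python3 shift.py '[[[0,0,0,0.03,0,0,0],[0,0,0,0.03,0,0,0],[0,0,0,0,0,0,0],[0,0,0,0,0,0,0]]]'
```

```text
time_s: 11.7
tcp_pos: [0.5726, -0.2759, 0.3325]
ee_rot: [-180.0, -0.0, 142.4]
wrist_force: [0.1, -0.7, -5.3]
gripper_width: 0.168
grasp_force: 79.7
time_s: 12.1
tcp_pos: [0.5727, -0.2759, 0.3297]
ee_rot: [180.0, -0.0, 142.4]
wrist_force: [-0.7, 1.2, -4.4]
gripper_width: 0.171
grasp_force: 79.7
```

Scaled: 0.001 m is 0.02.

```bash
python3 shift.py '[[[0,0,0,0.02,0,0,0],[0,0,0,0.02,0,0,0],[0,0,0,0,0,0,0],[0,0,0,0,0,0,0]]]'; python3 shift.py '[[[0,0,0,0.02,0,0,0],[0,0,0,0,0,0,0],[0,0,0,0,0,0,0]]]'
```

```text
time_s: 12.5
tcp_pos: [0.5727, -0.2759, 0.3277]
ee_rot: [180.0, -0.0, 142.4]
wrist_force: [0.6, -0.9, -4.6]
gripper_width: 0.173
grasp_force: 79.7
time_s: 12.8
tcp_pos: [0.5727, -0.2759, 0.3275]
ee_rot: [-180.0, 0.0, 142.4]
wrist_force: [-4.3, 1.1, 6.3]
gripper_width: 0.169
grasp_force: 81.3
```

Contact came exactly at the predicted seated height. I'll release and back off.

Scaled: -0.03 m is -0.6, -0.02 m is -0.4.

```bash
python3 shift.py '[[[0.6,0,0,0,0,0,0],[0.6,0,0,0,0,0,0],[0.6,0,0,0,0,0,0],[0.6,0,0,0,0,0,0],[0.6,0,0,0,0,0,0],[0.6,0,0,-0.4,0,0,0],[0.6,0,0,-0.6,0,0,0],[0.6,0,0,-0.6,0,0,0],[0.6,0,0,-0.6,0,0,0],[0.6,0,0,0,0,0,0]]]'; python3 shift.py '[[[0.6,0,0,0,0,0,0],[0.6,0,0,0,0,0,0]]]'
python3 - <<'E'
from h import *
import pickle
o=r.get_obs(); a=r.camera("wrist"); s=r.camera("side"); cv2.imwrite("pics/w4.png",a); pickle.dump(o,open("w4.pkl","wb"))
cv2.imwrite("pics/w4c.png",np.hstack([cv2.resize(a[80:320,140:420],(467,400),interpolation=2),cv2.resize(s[70:190,270:370],(333,400),interpolation=2)]))
E
```

```text
time_s: 13.8
tcp_pos: [0.5734, -0.2759, 0.4411]
ee_rot: [179.9, 0.3, 142.4]
wrist_force: [-0.3, 0.3, -0.0]
gripper_width: 0.6
grasp_force: 0.0
time_s: 14.0
tcp_pos: [0.5724, -0.2759, 0.4358]
ee_rot: [-180.0, -0.1, 142.4]
wrist_force: [-0.6, 0.1, 0.2]
gripper_width: 0.597
grasp_force: 0.0
```

View pics/w4c.png

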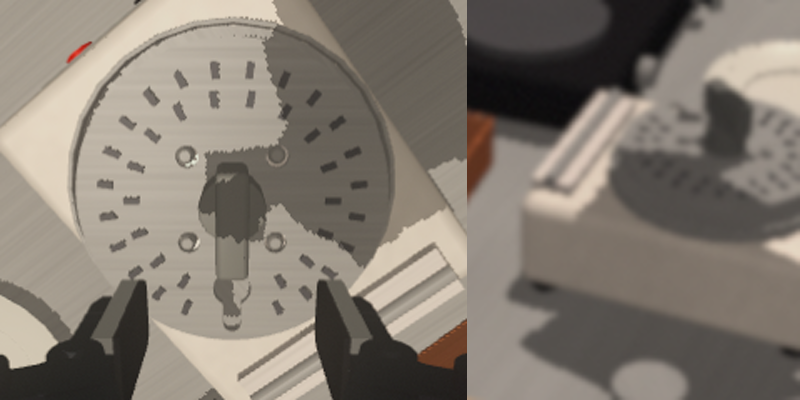

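The disc sits flat in the rim, with the studs showing in all four holes at (187,157), (277,155), (188,242) and (276,242). The fingers are clear of it, so I'm handing the job in.

```bash
python3 -c "
from station import r
print(r.close_job())"
```

```text
the job is handed in; nothing more can be done
None
```

The grating disc is seated flat on the hub with all four studs through its holes and the gripper clear; the job was handed in at about 14 s, and no verdict was returned.

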